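# Open the pouring jug with the press-and-turn safety cap

### The arm

A 6-joint arm with a two-finger parallel gripper is mounted at the origin on the work surface. World frame = base frame: x ahead of the robot, y to its left, z up, the work surface at z = 0. Lengths are in m, angles in rad, forces in N, time in s.
With the tool pointing down it reaches from about 0.325 to 0.775 m from the base axis. Payload 5.5 kg.
Tool frame: the origin (TCP) lies at the centre of the arm's flange, where the gripper is bolted on; the fingertips stand 173 mm ahead of it and the grasp point (between the pads) lies 155 mm ahead of it; y points along the fingers, z is the direction in which the jaws open and shut, and the axes are right-handed (so a half turn about y gives the same grasp; the last joint's range is limited). The gripper opens to 85 mm and grips with 20 to 120 N. Pads are 22 mm wide; open, the fingers measure 114 mm over their backs; the gripper's body (76 mm by 85 mm) begins 54 mm behind the grasp point. The pads swing forward as they close: fully open they stand 13 mm farther back than shut.
Start: joints at [1.2, 0.091, 1.231, -0, 1.82, -0.057], TCP at [0.185, 0.571, 0.405] pointing down, gripper open.
Joint ranges: [-2.87, 2.87], [-0.86, 2.18], [0.17, 2.46], [-1.51, 4.65], [0.06, 2.69], [-2.65, 2.65]. Speed limits (rad/s): [2.57, 2.57, 3.01, 3.14, 3.14, 3.14].

### API

Orientations are given as [roll, pitch, yaw] about the fixed x, y, z axes, in that order (R = Rz(yaw) Ry(pitch) Rx(roll)).
In Python, from bench import robot, effector, solver, snapshot, camera_params, hand_in, readout gives the robot as it stands. Calls block until the motion is done:
- robot.move_to(position, orientation): joint-space move of the TCP to a pose.
- robot.movel(position, frame=None, rate=0.15): straight line of the TCP; frame=None keeps the orientation; rate is the mean speed in m/s.
- robot.goto_joints(angles): joint-space move.
- effector.command_gripper(opening, effort=None): opening from 0.0 (shut) to 1.0 (fully open); effort is the grip in N (None keeps the last); returns when the fingers have stopped.
- robot.sleep(seconds).
- solver.solve_ik(position, orientation): joint angles nearest the present ones, or None.
- snapshot(name): name is "side" or "top"; returns the picture (480x640x3 uint8, red, green, blue); there is no depth.
- camera_params(name): a dict with "camera_matrix" (3x3 intrinsics, pixels), "D" ([k1, k2, p1, p2, k3] as OpenCV has them; the pictures are not rectified), "xyz" and "rotation" of the camera in the world. Camera axes: x right, y down, z forward; pixel columns grow to the right and rows downward; lengths in m; the calibration is good to about 2 mm. A picture is of the moment at which its call begins. camera_params takes no time and is no camera call.
A pose or a line that the arm cannot do raises robot.MotionError and nothing moves.
- hand_in(): hands the job in, once; it reports no verdict.
Readings, each from a call of its own:
- readout.read_time(): time.
- readout.read_joint_pos(): joint angles.
- readout.read_dq(): joint speeds.
- readout.read_joint_torque(): joint torques, N m.
- readout.read_eef_pos(): TCP position.
- readout.read_eef_rot(): TCP orientation.
- readout.read_wrist_force(): force on the tool from outside, world axes, zero at the start.
- readout.read_wrist_torque(): the same for the moment, N m.
- readout.read_width(): opening from 0.0 (shut) to 1.0 (fully open).
Only numpy, scipy, OpenCV 4.12 (cv2) and the standard library are available. Lean on these libraries where they do the work, as an engineer would, in place of code of your own. Each camera call takes 0.05 s, during which the arm holds its last target.

### The job

Get the jug in the leaning cradle ready for pouring. First clear the drip dish: lift off the graphite paddle lying across it and lay it flat on the wooden board. Then push the jug's safety cap down firmly along the neck and, keeping it pressed, turn it counter-clockwise until it comes free; lift it off and set it the right way up, rib uppermost, on the floor of the drip dish, without dropping anything or disturbing the rod pot, torch and tumbler.

Things in the scene. Friction and masses are not known exactly. Their poses are not given: they have to be found in the camera images.
- jug: White plastic jug fixed in a steel cradle on a base plate 170 x 150 mm. Origin: bench level, middle of the base plate. The jug (100 x 120 x 135 mm, shoulder and neck above) leans 30 degrees from vertical towards its own -x, roughly towards the robot, so its neck overhangs the front. Loop handle at the back.
- neck: Neck of the jug, fixed, 40 mm in diameter. Origin: centre of its rim, about 220 mm above the bench. z: along the leaning jug's axis, out of the mouth. x: square to z, the direction in which the cap's rib lies while the cap is locked.
- cap_rib (a point): Grey plastic safety cap locked on the neck, 68 mm wide, 57 mm tall, about 100 g. The point is the centre of the grip rib on its top: 56 mm long (x), 20 mm wide (y), 28 mm tall (z, away from the jug). The cap's flat top lies 14 mm below this point, the skirt's lower edge 43 mm below. Locked, its axes match those of the neck and the point lies 26 mm above the rim along the neck's z.
- liner (a joint): Spring liner inside the cap: 0 = locked or free, in metres as the cap is pressed along the neck's axis; bottoms at 0.0068. It yields from about 10 N; at 0.005 or more (14 N) the cap's lugs pass the neck's teeth and it can turn counter-clockwise seen from outside (clockwise is stopped). From 43 to 130 degrees the lugs are clear: let up, it rises 5 mm and lifts off along the axis; clear after 30 mm.
- paddle_mid (a point): Graphite paddle, 190 mm long, 160 g, lying flat across the rims of the drip dish. The point is the middle of its length, half-way up the handle, 10 mm above its flat underside. x: along it from handle to blade; z: up. Handle: wood, 120 mm long, 20 mm wide and 20 mm tall, from x = -95 to +25 mm; blade: 70 x 50 x 10 mm, black, from +25 to +95 mm. It balances 14 mm from the point towards the blade.
- dish: Stainless drip dish, fixed, open-topped, 110 mm (x) by 150 mm (y), 28 mm tall, walls 4 mm, inner floor about 4 mm above the bench. Origin: centre of its underside.
- board: Flat wooden board, fixed, 130 mm (x) by 230 mm (y), 10 mm thick. Origin: centre of its underside.
- rodpot: White ceramic pot, 76 mm in diameter, 110 mm tall, with thin rods standing in it up to 230 mm high. Stays put. Origin: centre of its underside.
- torch: Bench torch on a round steel foot 84 mm in diameter: a post with a slanted brass barrel, about 150 mm tall and 120 mm long. Stays put. Origin: centre of its underside.
- tumbler: Glass tumbler, 68 mm in diameter, 85 mm tall, standing before the jug, below its neck. Stays put. Origin: centre of its underside.

How it is judged:
On the way, in this order (a step that is already met when the one before it is completed fails the run):
1. the paddle lies flat on the board, let go and at rest (x of paddle_mid in the frame of board between -0.065 and 0.065 m and y of paddle_mid in the frame of board between -0.115 and 0.115 m and z of paddle_mid in the frame of board below 0.024 m and angle between paddle_mid's own z axis and vertical below 0.12 rad and contact force between the fingers and paddle below 0.3 N and linear speed of paddle below 0.02 m/s), for 0.2 s.
2. the cap, pressed down at least 2.5 mm below its locked height, has been turned more than 28 degrees on the neck (distance between cap_rib and neck below 0.0235 m and z of cap_rib in the frame of neck below 0.0235 m and angle between the x axis of cap_rib and the x axis of neck, either way round above 0.49 rad).
At the end, for the whole second after the job is handed in: The cap stands upright (within 7 degrees), rib up and at rest, on the inner floor of the drip dish, and the paddle lies flat (within 7 degrees) and at rest on the board with its middle over the board (x of cap_rib in the frame of dish between -0.05 and 0.05 m and y of cap_rib in the frame of dish between -0.07 and 0.07 m and z of cap_rib in the frame of dish between 0.04 and 0.051 m and angle between each of cap_rib, paddle_mid's own z axis and vertical below 0.12 rad and linear speed of each of cap, paddle below 0.02 m/s and x of paddle_mid in the frame of board between -0.065 and 0.065 m and y of paddle_mid in the frame of board between -0.115 and 0.115 m and z of paddle_mid in the frame of board below 0.024 m); the robot touches nothing.
It fails at once if the rod pot, torch or tumbler is shifted more than 25 mm or tipped more than 15 degrees (distance of any of rodpot, torch, tumbler from where it was at the start of the episode above 0.025 m or angle between any of rodpot, torch, tumbler's own z axis and vertical above 0.26 rad).
It fails at once if the paddle or the cap is dropped (faster than 0.6 m/s while not held) ((linear speed of cap above 0.6 m/s and contact force between the fingers and cap below 0.1 N) or (linear speed of paddle above 0.6 m/s and contact force between the fingers and paddle below 0.1 N)).
It also fails if it takes over 72 s, if anything falls off the work surface, if the arm or the gripper's body presses on something with over 40 N, if the wrist force passes 120 N, or if a joint passes its speed limit or range.

## Working session

There is one attempt and no reset: what is moved stays moved. The work goes in short steps, each a Python script; the robot and the scene stay as the last script left them, time stands still between calls to the robot, and variables do not carry over. Pictures are saved under pics/ and viewed, and the job is handed in when it is done.

```bash
ls; mkdir -p pics; python3 - <<'E'
from bench import *
import cv2
for n in ("side","top"):
    im=snapshot(n); cv2.imwrite(f"pics/{n}0.png",im[:,:,::-1]); print(n,camera_params(n))
print(readout.read_time(),readout.read_eef_rot(),readout.read_wrist_force())
E
```

```text
pics
side {'camera_matrix': array([[463.07937413,   0.        , 318.50969941],
       [  0.        , 463.07937413, 248.51312783],
       [  0.        ,   0.        ,   1.        ]]), 'D': array([-0.09558181,  0.        ,  0.        ,  0.        ,  0.        ]), 'xyz': array([ 0.21538183, -0.45240362,  0.70763228]), 'rotation': array([-2.32081359, -0.01236337, -0.6530122 ])}
top {'camera_matrix': array([[491.68088721,   0.        , 314.15785285],
       [  0.        , 491.68088721, 238.45767707],
       [  0.        ,   0.        ,   1.        ]]), 'D': array([-0.03086042,  0.        ,  0.        ,  0.        ,  0.        ]), 'xyz': array([ 0.52251476, -0.00729281,  1.19349423]), 'rotation': array([-3.10005336e+00, -2.73083362e-03, -1.58153674e+00])}
0.1 [-1.57261188e+00  9.57574442e-05 -3.13833616e-01] [-0.38142304 -0.13901421  0.52432802]
```

View pics/side0.png

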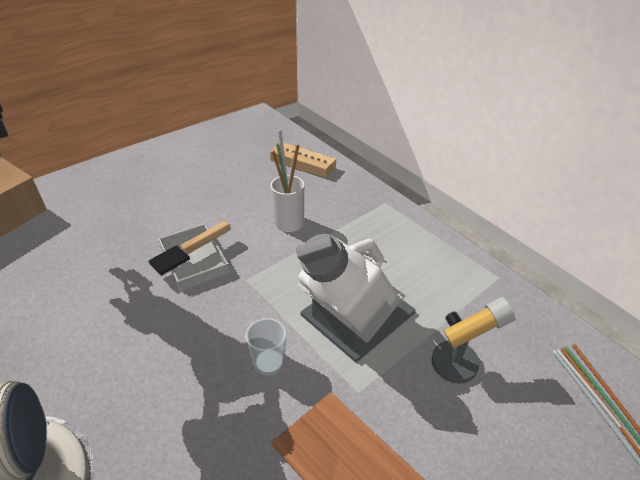

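View pics/top0.png

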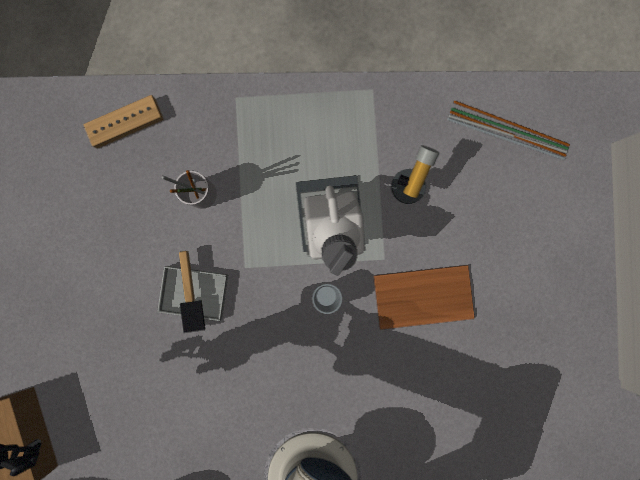

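The side view shows the cap near (322,256), the paddle blade at (169,260), the handle end at (228,227), and the tumbler at (266,345). In the top view the paddle runs from (183,252) to (193,330), the board centre is near (425,297), and the cap is near (339,253). I'll enlarge the key parts next.

```bash
cat > h.py <<'E'
import numpy as np, cv2
from scipy.spatial.transform import Rotation as R
from bench import *
def cam(n):
    p=camera_params(n); return p['camera_matrix'],p['D'],np.array(p['xyz']),R.from_euler('xyz',p['rotation']).as_matrix()
def ray(n,uv):
    K,D,c,M=cam(n); q=cv2.undistortPoints(np.array([[uv]],float),K,D)[0,0]
    d=M@np.array([q[0],q[1],1]); return c,d/np.linalg.norm(d)
def onz(n,uv,z):
    c,d=ray(n,uv); return c+d*(z-c[2])/d[2]
def onplane(n,uv,p,nn):
    c,d=ray(n,uv); return c+d*(((p-c)@nn)/(d@nn))
def tri(a,b):
    (c1,d1),(c2,d2)=ray('side',a),ray('top',b)
    s=np.linalg.lstsq(np.c_[d1,-d2],c2-c1,rcond=None)[0]
    p,q=c1+s[0]*d1,c2+s[1]*d2; return (p+q)/2,np.linalg.norm(p-q)
def proj(n,P):
    K,D,c,M=cam(n); Q=(np.atleast_2d(P)-c)@M
    return cv2.projectPoints(Q,np.zeros(3),np.zeros(3),K,D)[0][:,0]
def crop(im,x,y,w,h,s,name):
    c=cv2.resize(im[y:y+h,x:x+w,::-1],None,fx=s,fy=s,interpolation=cv2.INTER_CUBIC)
    cv2.imwrite(f'pics/{name}.png',c)
E
python3 - <<'E'
from h import *
s=cv2.imread('pics/side0.png')[:,:,::-1];t=cv2.imread('pics/top0.png')[:,:,::-1]
crop(s,280,220,100,75,8,'capside');crop(t,295,170,93,105,5,'captop')
crop(s,140,210,100,75,8,'padside');crop(t,150,240,90,100,5,'padtop')
E
```

```text
(no output)
```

View pics/capside.png

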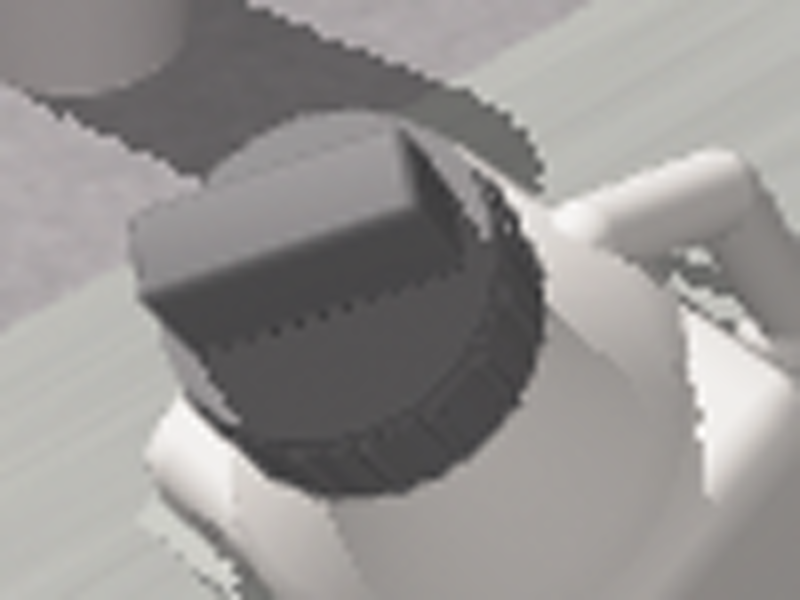

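View pics/captop.png

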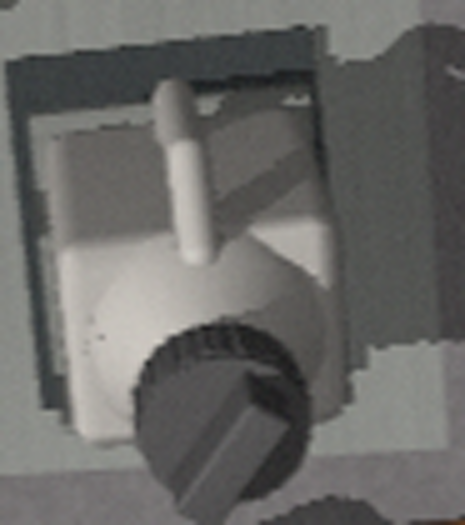

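View pics/padside.png

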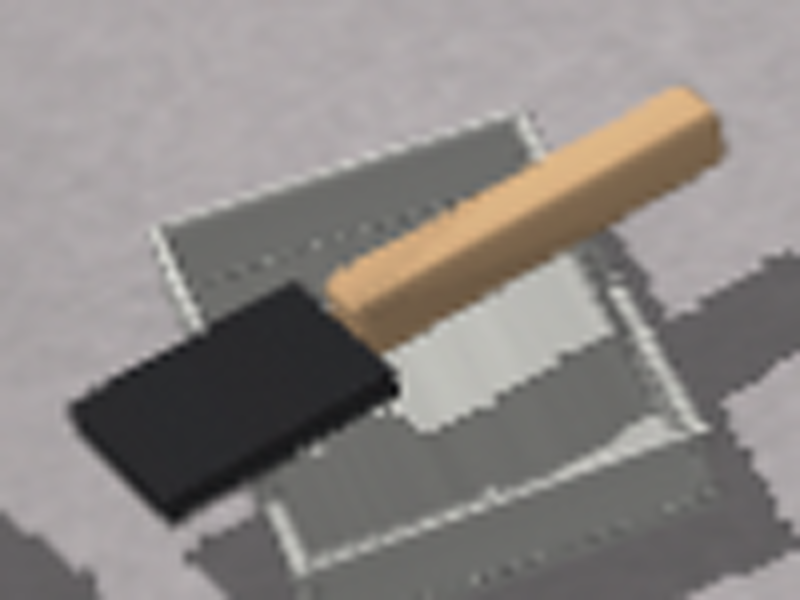

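View pics/padtop.png

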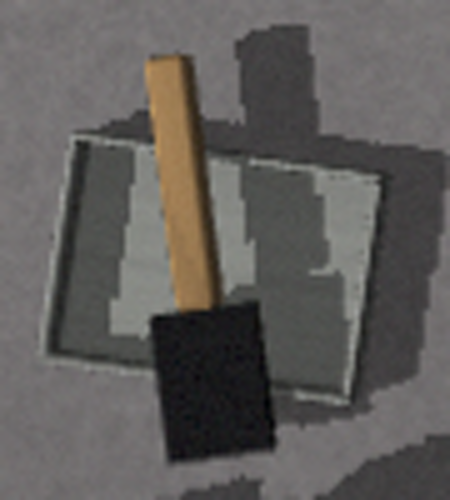

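```bash
cat > meas.py <<'E'
from h import *
T=lambda l:[(150+x/5,240+y/5) for x,y in l]
S=lambda l:[(140+x/8,210+y/8) for x,y in l]
bt=np.array([onz('top',p,0.038) for p in T([(150,317),(258,302),(275,450),(168,463)])])
bs=np.array([onz('side',p,0.038) for p in S([(295,283),(398,383),(172,508),(70,408)])])
for n,b in(('t',bt),('s',bs)):
    print('blade',n,b.mean(0).round(4),'yaw',[np.degrees(np.arctan2(*(b[i]-b[j])[[1,0]])).round(1) for i,j in((3,0),(2,1))],[np.linalg.norm(b[i]-b[j]).round(3) for i,j in ((3,0),(2,1),(1,0),(2,3))])
he=[onz('top',p,0.048) for p in T([(147,60),(186,57)])]; print('handle end',np.mean(he,0))
hs=[onz('side',p,0.048) for p in S([(688,90),(718,125)])]; print('handle end s',np.mean(hs,0))
d=np.array([onz('top',p,0.028) for p in T([(75,136),(382,177),(350,402),(44,355)])]); print('dish',d.mean(0).round(4),d.round(3).tolist())
d=np.array([onz('side',p,0.028) for p in S([(155,230),(527,115),(702,430),(303,572)])]); print('dish s',d.mean(0).round(4))
t=cv2.imread('pics/top0.png'); hsv=cv2.cvtColor(t,cv2.COLOR_BGR2HSV)
m=cv2.inRange(hsv,(3,110,40),(18,255,255)); m[:230]=0;m[:,:360]=0; m[345:]=0
c=max(cv2.findContours(m,0,2)[0],key=cv2.contourArea); r=cv2.minAreaRect(c); b=cv2.boxPoints(r)
B=np.array([onz('top',p,0.010) for p in b]); print('board',B.mean(0).round(4),B.round(3).tolist())
C=lambda l:[(295+x/5,170+y/5) for x,y in l]
j=np.array([onz('top',p,0.012) for p in C([(5,62),(327,25),(40,410)])]); print('jug plate',j.round(4).tolist(),np.degrees(np.arctan2(*(j[0]-j[2])[[1,0]])),np.degrees(np.arctan2(*(j[0]-j[1])[[1,0]]))-90)
print('tumbler rim',onz('top',(327,298),0.085),'pot',onz('top',(191,187),.11))
E
python3 meas.py
```

```text
blade t [0.3904 0.2757 0.038 ] yaw [np.float64(-173.1), np.float64(-173.6)] [np.float64(0.069), np.float64(0.07), np.float64(0.051), np.float64(0.051)]
blade s [0.39   0.2727 0.038 ] yaw [np.float64(-172.4), np.float64(-173.9)] [np.float64(0.069), np.float64(0.067), np.float64(0.052), np.float64(0.05)]
handle end [0.54241822 0.29462916 0.048     ]
handle end s [0.54026869 0.29009171 0.048     ]
dish [0.4437 0.2781 0.028 ] [[0.506, 0.343, 0.028], [0.486, 0.198, 0.028], [0.38, 0.213, 0.028], [0.403, 0.358, 0.028]]
dish s [0.4438 0.2772 0.028 ]
board [ 0.4284 -0.273   0.01  ] [[0.482, -0.152, 0.01], [0.504, -0.382, 0.01], [0.375, -0.393, 0.01], [0.353, -0.165, 0.01]]
jug plate [[0.7077, 0.0314, 0.012], [0.7241, -0.1246, 0.012], [0.5393, 0.0161, 0.012]] 5.186681686926761 6.019779799511227
tumbler rim [ 0.43438375 -0.03822353  0.085     ] pot [0.6846824  0.26128154 0.11      ]
```

```bash
cat > cap.py <<'E'
from h import *
S=lambda l:[(280+x/8,220+y/8) for x,y in l]
C=lambda l:[(295+x/5,170+y/5) for x,y in l]
s=S([(130,225),(397,123),(415,207),(145,293)])
t=C([(178,492),(248,400),(288,428),(213,522)])
P=[]
for a,b in zip(s,t):
    p,e=tri(a,b); P.append(p); print(p.round(4),'gap',e.round(4))
P=np.array(P); print('mean',P.mean(0).round(4),'len',np.linalg.norm(P[1]-P[0]),np.linalg.norm(P[2]-P[3]),np.linalg.norm(P[3]-P[0]),np.linalg.norm(P[2]-P[1]))
nn=np.cross(P[1]+P[2]-P[0]-P[3],P[0]+P[1]-P[2]-P[3]);nn/=np.linalg.norm(nn); print('n meas',nn,'tilt',np.degrees(np.arccos(abs(nn[2]))))
for yaw in (5.6,):
    n=R.from_euler('z',yaw,degrees=True).apply([-.5,0,np.sqrt(3)/2])
    for name,l in(('side',s),('top',t)):
        Q=np.array([onplane(name,p,P.mean(0),n) for p in l])
        xj=R.from_euler('ZY',[yaw,-30],degrees=True).as_matrix()
        q=(Q-P.mean(0))@xj
        print(name,Q.mean(0).round(4),q.round(4).tolist(),'ang',[np.degrees(np.arctan2(*(q[i]-q[j])[[1,0]])).round(1) for i,j in((1,0),(2,3),(0,3),(1,2))])
E
python3 cap.py
```

```text
[ 0.5011 -0.0397  0.2411] gap 0.0065
[ 0.5381 -0.067   0.266 ] gap 0.0013
[ 0.5283 -0.0829  0.2625] gap 0.0009
[ 0.4912 -0.0543  0.2406] gap 0.002
mean [ 0.5147 -0.061   0.2526] len 0.05235249358071417 0.0517096512361233 0.01770345985172726 0.019025058203086746
n meas [-0.43506162  0.16387851  0.88536163] tilt 27.70394306032754
side [ 0.514  -0.0601  0.2522] [[-0.0181, 0.0227, 0.0], [0.0261, -0.0075, -0.0], [0.0155, -0.0218, -0.0], [-0.0262, 0.0105, -0.0]] ang [np.float64(-34.4), np.float64(-37.7), np.float64(56.1), np.float64(53.6)]
top [ 0.5156 -0.0617  0.2531] [[-0.0101, 0.0207, -0.0], [0.0268, -0.0088, 0.0], [0.0128, -0.0232, -0.0], [-0.0254, 0.0082, 0.0]] ang [np.float64(-38.5), np.float64(-39.4), np.float64(39.3), np.float64(45.8)]
```

```bash
python3 - <<'E'
from h import *
s=cv2.imread('pics/side0.png')[:,:,::-1]
crop(s,290,285,133,80,6,'plate')
E
```

```text
(no output)
```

View pics/plate.png

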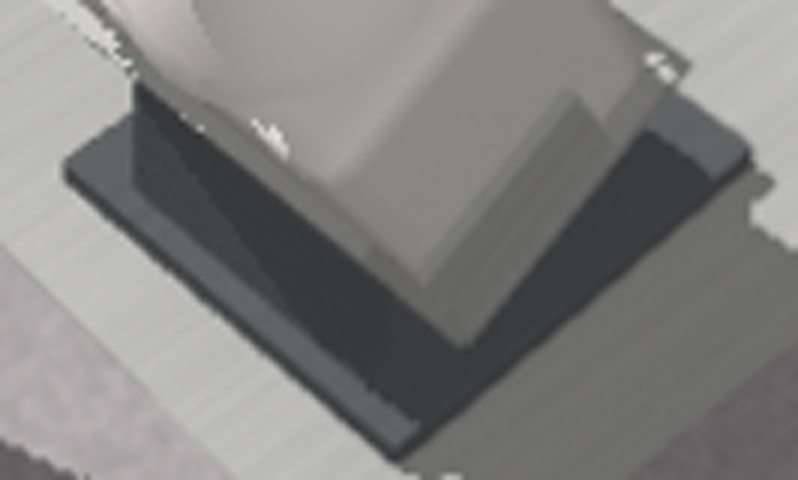

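```bash
python3 - <<'E'
from h import *
S=lambda l:[(290+x/6,285+y/6) for x,y in l]
for z in(.008,.012):
  q=np.array([onz('side',p,z) for p in S([(64,168),(397,448),(750,152)])])
  print(z,q.round(4).tolist(),np.linalg.norm(q[0]-q[1]),np.linalg.norm(q[2]-q[1]),np.degrees(np.arctan2(*(q[0]-q[1])[[1,0]]))-90,np.degrees(np.arctan2(*(q[2]-q[1])[[1,0]])),'centre',(q[0]+q[2])/2)
E
```

```text
0.008 [[0.54, 0.0144, 0.008], [0.5565, -0.1307, 0.008], [0.7222, -0.1146, 0.008]] 0.14598909780525526 0.1665289266811983 6.487153578942014 5.527963107229816 centre [ 0.63108572 -0.05014318  0.008     ]
0.012 [[0.5381, 0.0117, 0.012], [0.5545, -0.1325, 0.012], [0.7193, -0.1166, 0.012]] 0.14515443592714092 0.16557683266326328 6.487153578941985 5.527963107229834 centre [ 0.62870902 -0.05244302  0.012     ]
```

```bash
cat > plan.py <<'E'
from h import *
def rpy(y,z):
    M=np.c_[np.cross(y,z),y,z]; return R.from_matrix(M).as_euler('xyz')
def down(jaw_yaw):  # jaws open along yaw
    return rpy(np.array([0,0,-1.]),np.array([np.cos(jaw_yaw),np.sin(jaw_yaw),0]))
PY=np.radians(-173.2); pdir=np.array([np.cos(PY),np.sin(PY),0])
PMID=np.array([.3902,.2742,.038])-.06*pdir
BOARD=np.array([.4284,-.273,0]); BY=np.radians(5.5)
DISH=np.array([.4437,.2777,0])
JY=np.radians(5.9)
J=R.from_euler('ZY',[JY,-np.radians(30)]).as_matrix()  # columns x,y,n
N=J[:,2]; TOP=np.array([.5147,-.061,.2526]); RIB=TOP-.014*N
A0=np.radians(-37)
def capax(a):
    a+=A0; x=np.cos(a)*J[:,0]+np.sin(a)*J[:,1]; return x,np.cross(N,x)
def captool(a,sgn=1): return rpy(-N,sgn*capax(a)[1])
E
python3 - <<'E'
from plan import *
np.set_printoptions(precision=3,suppress=True)
print(PMID)
g=PMID+.010*pdir
for s in(0,np.pi): 
  print('pick',s,solver.solve_ik(g+[0,0,.155+.009],down(PY+np.pi/2+s)))
  for f in (np.pi/2,-np.pi/2):
    d=BY+f; u=np.array([np.cos(d),np.sin(d),0])
    print(' place',f,s,solver.solve_ik(BOARD+[0,0,.020+.165]+.01*u,down(d+np.pi/2+s)))
for s in(1,-1):
  for a in (0,30,60,80): print('cap',s,a,solver.solve_ik(RIB+N*(.155+.008),captool(np.radians(a),s)),solver.solve_ik(RIB+N*(.155+.108),captool(np.radians(a),s)))
for y in range(-180,180,30): print('dish',y,solver.solve_ik(DISH+[0,0,.047+.163],down(np.radians(y))))
E
```

```text
[0.45  0.281 0.038]
pick 0 [ 0.502 -0.063  1.748 -0.     1.457  1.954]
 place 1.5707963267948966 0 [-0.619 -0.103  1.817 -0.     1.428  2.426]
 place -1.5707963267948966 0 [-0.649 -0.069  1.784 -0.     1.426 -0.745]
pick 3.141592653589793 [ 0.502 -0.063  1.748  0.     1.457 -1.188]
 place 1.5707963267948966 3.141592653589793 [-0.619 -0.103  1.817 -0.     1.428 -0.715]
 place -1.5707963267948966 3.141592653589793 [-0.649 -0.069  1.784 -0.     1.426  2.397]
cap 1 0 [-0.306 -0.567  1.869  0.205  1.357 -1.328] [-0.369 -0.655  1.767  0.229  1.555 -1.345]
cap 1 30 [-0.306 -0.567  1.869  0.205  1.357 -1.852] [-0.369 -0.655  1.767  0.229  1.555 -1.868]
cap 1 60 [-0.306 -0.567  1.869  0.205  1.357 -2.375] [-0.369 -0.655  1.767  0.229  1.555 -2.392]
cap 1 80 None None
cap -1 0 [-0.306 -0.567  1.869  0.205  1.357  1.813] [-0.369 -0.655  1.767  0.229  1.555  1.797]
cap -1 30 [-0.306 -0.567  1.869  0.205  1.357  1.29 ] [-0.369 -0.655  1.767  0.229  1.555  1.273]
cap -1 60 [-0.306 -0.567  1.869  0.205  1.357  0.766] [-0.369 -0.655  1.767  0.229  1.555  0.75 ]
cap -1 80 [-0.306 -0.567  1.869  0.205  1.357  0.417] [-0.369 -0.655  1.767  0.229  1.555  0.401]
dish -180 None
dish -150 None
dish -120 [ 0.494 -0.064  1.734 -0.     1.472  2.589]
dish -90 [ 0.494 -0.064  1.734 -0.     1.472  2.065]
dish -60 [ 0.494 -0.064  1.734 -0.     1.472  1.541]
dish -30 [ 0.494 -0.064  1.734 -0.     1.472  1.018]
dish 0 [ 0.494 -0.064  1.734 -0.     1.472  0.494]
dish 30 [ 0.494 -0.064  1.734 -0.     1.472 -0.029]
dish 60 [ 0.494 -0.064  1.734  0.     1.472 -0.553]
dish 90 [ 0.494 -0.064  1.734  0.     1.472 -1.077]
dish 120 [ 0.494 -0.064  1.734  0.     1.472 -1.6  ]
dish 150 [ 0.494 -0.064  1.734  0.     1.472 -2.124]
```

```bash
python3 - <<'E'
from plan import *
np.set_printoptions(precision=3,suppress=True)
o=down(PY+np.pi/2+np.pi); g=PMID+.010*pdir+[0,0,.164]
robot.move_to(g+[0,0,.10],o)
robot.movel(g,rate=.12); print(readout.read_wrist_force())
effector.command_gripper(0.0,60); print(readout.read_width(),readout.read_wrist_force(),readout.read_eef_pos(),g)
robot.movel(g+[0,0,.06],rate=.1); robot.sleep(.2); print(readout.read_wrist_force(),readout.read_wrist_torque(),readout.read_width(),readout.read_time())
for n in("side","top"):
    im=snapshot(n); cv2.imwrite(f"pics/{n}1.png",im[:,:,::-1])
E
```

```text
[-0.943 -0.629  0.452]
0.21917726992502656 [-0.513 -0.084  2.982] [0.44  0.28  0.203] [0.44  0.28  0.202]
[ 0.184  0.239 -1.756] [ 0.034 -0.049 -0.001] 0.21571066870352767 4.1333
```

View pics/side1.png

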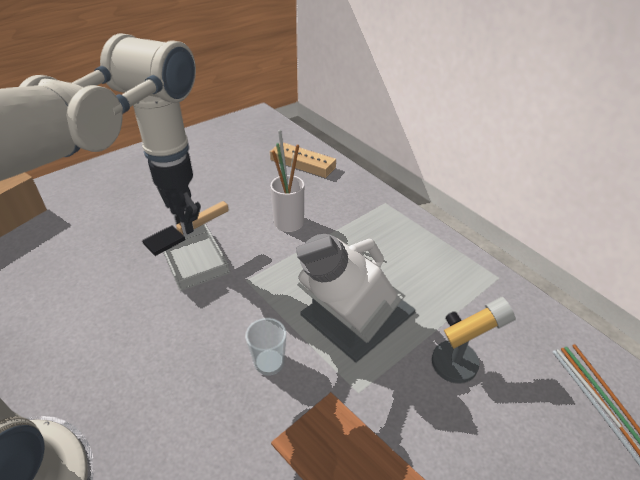

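The paddle is held level between the pads, with the blade near (165,240) in the side view and a width reading of 0.216. Next I carry it to the board.

```bash
python3 - <<'E'
from plan import *
np.set_printoptions(precision=3,suppress=True)
p=np.array(readout.read_eef_pos()); robot.movel([p[0],p[1],.44],rate=.2)
d=BY+np.pi/2; u=np.array([np.cos(d),np.sin(d),0]); o=down(d+np.pi/2+np.pi)
g=BOARD+.01*u+[0,0,.020+.164]
robot.move_to([.36,.02,.47],down((PY+np.pi/2+np.pi+ (d-2*np.pi) +3*np.pi/2)/2-0*np.pi) if 0 else down(np.radians(45)))
print(readout.read_joint_pos(),readout.read_time())
robot.move_to(g+[0,0,.15],o); print(readout.read_joint_pos())
for n in("top",):
    im=snapshot(n); cv2.imwrite(f"pics/{n}2.png",im[:,:,::-1])
robot.movel(g+[0,0,.012],rate=.12); robot.sleep(.2); f0=readout.read_wrist_force(); print(f0)
for k in range(8):
    robot.movel(g+[0,0,.010-.002*k],rate=.03); robot.sleep(.05); f=readout.read_wrist_force(); print(k,f)
    if f[2]-f0[2]>2.5: break
print(readout.read_time())
E
```

```text
[-0.038 -0.521  1.64   0.     2.023 -0.825] 6.3333
[-0.618 -0.178  1.615  0.001  1.703 -0.716]
[ 0.077  0.297 -1.338]
0 [-0.219  0.026 -1.669]
1 [-0.082  0.742 -1.033]
2 [ 0.755  1.231 -0.187]
3 [-0.045 -0.809 -1.768]
4 [ 0.263  0.335 -1.286]
5 [ 0.351 -1.148  1.764]
10.9
```

View pics/top2.png

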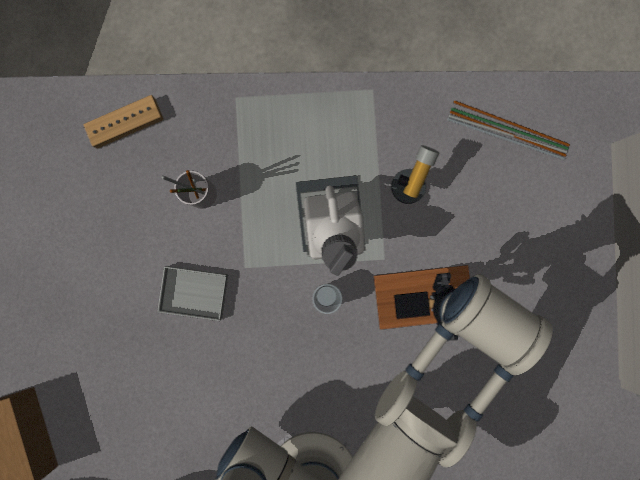

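The paddle is level over the board, with the blade at (412,304). The contact force appeared at the expected height, so I release it.

```bash
python3 - <<'E'
from plan import *
np.set_printoptions(precision=3,suppress=True)
effector.command_gripper(0.6); robot.sleep(.1)
p=np.array(readout.read_eef_pos()); robot.movel(p+[0,0,.12],rate=.15); robot.sleep(.1)
effector.command_gripper(1.0)
o=captool(0,-1); pre=RIB+N*(.155+.095)
print(solver.solve_ik(pre,o))
robot.move_to(pre,o); print(readout.read_time(),readout.read_joint_pos())
robot.sleep(.1); print(readout.read_wrist_force())
for n in("side","top"):
    im=snapshot(n); cv2.imwrite(f"pics/{n}3.png",im[:,:,::-1])
E
```

```text
[-0.359 -0.647  1.783  0.225  1.53   1.8  ]
15.0583 [-0.36  -0.647  1.783  0.225  1.53   1.799]
[-0.422 -0.234  0.462]
```

View pics/side3.png

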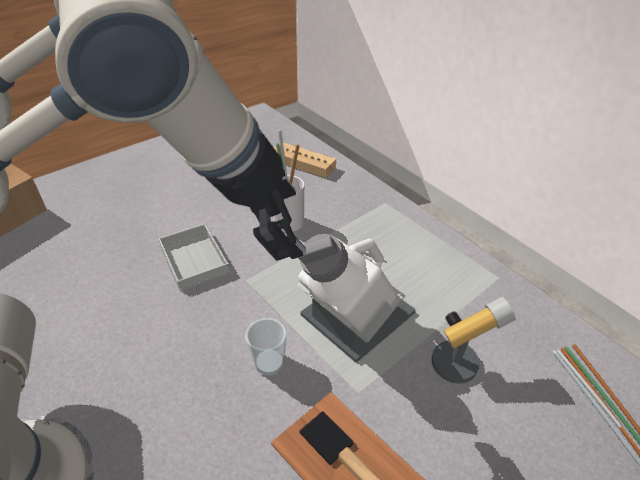

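View pics/top3.png

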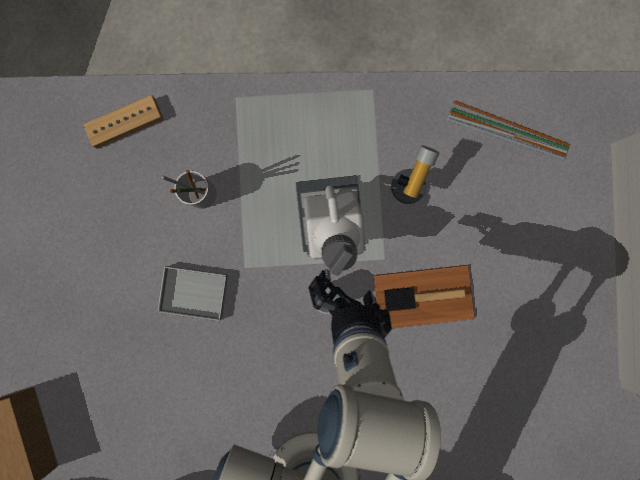

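```bash
python3 - <<'E'
from plan import *
np.set_printoptions(precision=1,suppress=True)
p=np.array(readout.read_eef_pos()); M=R.from_euler('xyz',readout.read_eef_rot()).as_matrix()
for nm in('side','top'):
    pts=[p+M[:,1]*.155+M[:,2]*k for k in(-.0425,0,.0425)]+[RIB+.014*N]
    P=proj(nm,pts); print(nm,P)
    im=cv2.imread(f'pics/{nm}3.png'); 
    for q in P: cv2.circle(im,tuple(int(v) for v in q),1,(0,0,255),-1)
    x,y=(P.mean(0)-50).astype(int); crop(im[:,:,::-1],x,y,110,100,6,nm+'3c')
E
```

```text
side [[287.9 195.1]
 [292.2 221.4]
 [296.9 249.5]
 [314.6 246.5]]
top [[325.6 275.7]
 [345.9 285.8]
 [365.7 295.5]
 [340.9 262.7]]
```

View pics/side3c.png

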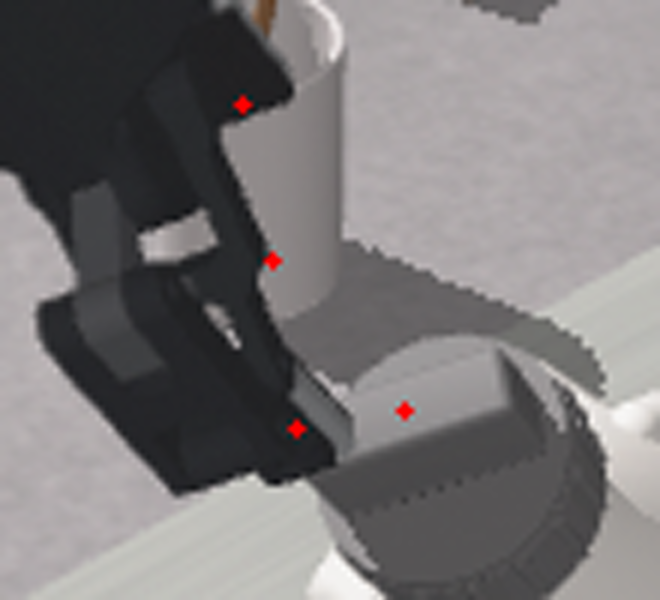

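View pics/top3c.png

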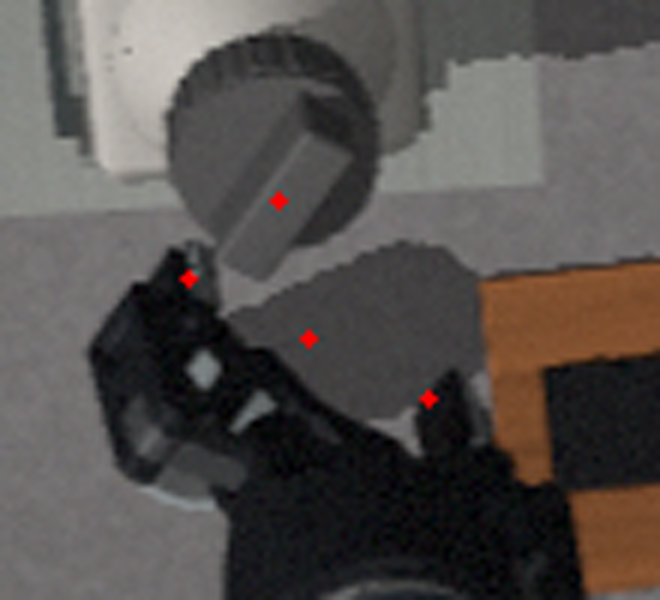

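```bash
python3 - <<'E'
from plan import *
import plan
for nm in('side','top'):
    im=cv2.imread(f'pics/{nm}0.png'); S=8
    c0=proj(nm,[TOP])[0].astype(int)-[40,36]
    im=cv2.resize(im[c0[1]:c0[1]+72,c0[0]:c0[0]+80],None,fx=S,fy=S,interpolation=cv2.INTER_CUBIC)
    x,y=capax(0)
    P=proj(nm,[TOP+a*.028*x+b*.01*y for a,b in((1,1),(1,-1),(-1,-1),(-1,1))])
    q=((P-c0+.5)*S).astype(int); cv2.polylines(im,[q.reshape(-1,1,2)],True,(0,0,255),1)
    th=np.linspace(0,2*np.pi,60)
    P=proj(nm,[TOP-.028*N+.034*(np.cos(t)*J[:,0]+np.sin(t)*J[:,1]) for t in th]); q=((P-c0+.5)*S).astype(int); cv2.polylines(im,[q.reshape(-1,1,2)],True,(0,255,0),1)
    cv2.imwrite(f'pics/{nm}ov.png',im)
E
```

```text
(no output)
```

View pics/sideov.png

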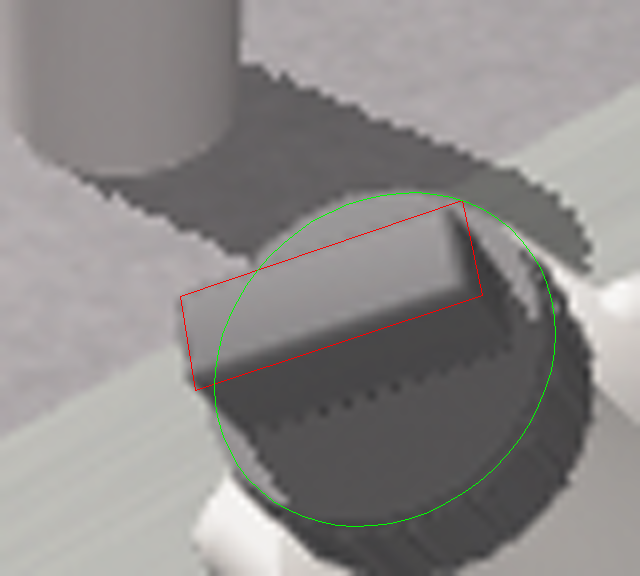

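View pics/topov.png

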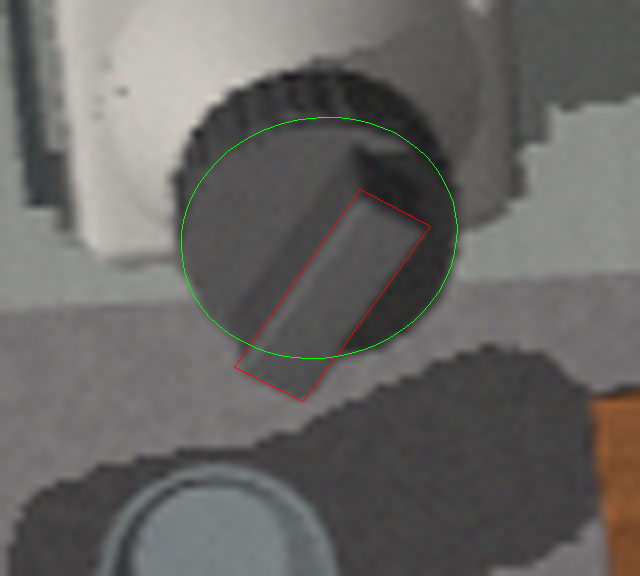

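The predicted rib outline lies within about 1 px of the real rib in both views (side rib centre near (315,246), top near (341,263)). I now go in and grip.

```bash
python3 - <<'E'
from plan import *
np.set_printoptions(precision=3,suppress=True)
o=captool(0,-1)
x,y=capax(0)
B=np.c_[x,y,N]
robot.movel(RIB+N*(.155+.04),rate=.1); 
robot.movel(RIB+N*(.155+.008),rate=.06); robot.sleep(.1); print('pre',np.array(readout.read_wrist_force())@B)
effector.command_gripper(0.0,30); robot.sleep(.1)
print('grip',np.array(readout.read_wrist_force())@B,np.array(readout.read_wrist_torque())@B,readout.read_width(),readout.read_time())
print((np.array(readout.read_eef_pos())-RIB)@B, readout.read_eef_rot(),o)
for n in("side","top"):
    im=snapshot(n); cv2.imwrite(f"pics/{n}4.png",im[:,:,::-1])
    crop(im,270,200,133,100,6,n+'4c')
E
```

```text
pre [-0.119  0.161 -0.278]
grip [-0.877 -1.738  2.95 ] [-0.379  0.405  0.001] 0.22963966194051522 17.45
[ 0.    -0.     0.163] [-1.905  0.411  2.528] [-1.905  0.411  2.529]
```

View pics/side4c.png

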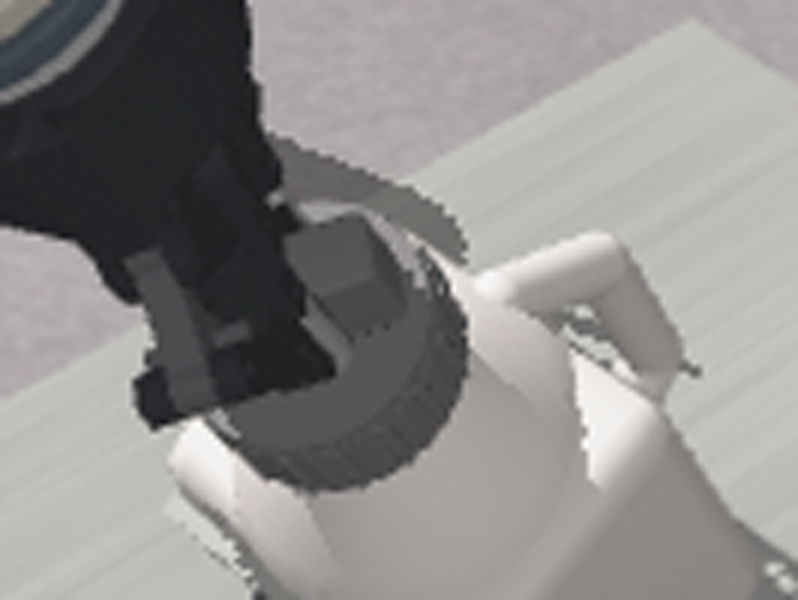

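Both pads sit on the rib with little side force. Next I tighten the grip and press in small steps while reading the force.

```bash
python3 - <<'E'
from plan import *
np.set_printoptions(precision=3,suppress=True)
x,y=capax(0); B=np.c_[x,y,N]
effector.command_gripper(0.0,100); robot.sleep(.1)
print('grip',np.array(readout.read_wrist_force())@B)
for d in (.001,.002,.003,.004,.0045,.005,.0055,.006,.0065,.007,.0075,.008):
    robot.movel(RIB+N*(.163-d),rate=.02); robot.sleep(.08)
    f=np.array(readout.read_wrist_force())@B; print(d,f,(np.array(readout.read_eef_pos())-RIB)@N-.163)
    if f[2]>17.5: break
print(readout.read_time(),readout.read_width())
E
```

```text
grip [-1.381 -2.931  5.216]
0.001 [-3.595 -3.085  8.399] -7.12750322246769e-05
0.002 [-4.431 -2.545 10.442] -0.0009460825076824664
0.003 [-4.336 -4.173 10.6  ] -0.0018527565428426152
0.004 [-4.452 -2.976 11.173] -0.00278098179271552
0.0045 [-4.371 -3.681 11.434] -0.003229845488736449
0.005 [-4.64  -4.099 12.077] -0.0036662309823387584
0.0055 [-4.989 -4.684 12.91 ] -0.004165393212481633
0.006 [-5.541 -4.468 12.455] -0.004596019567326748
0.0065 [-5.033 -3.313 12.38 ] -0.0050773308028860265
0.007 [-5.355 -4.525 13.453] -0.005493752210877917
0.0075 [-5.159 -4.328 13.257] -0.0059736039471099955
0.008 [-5.031 -3.987 14.278] -0.006416345830711184
21.8667 0.21433859671786387
```

```bash
python3 - <<'E'
from plan import *
np.set_printoptions(precision=3,suppress=True)
x,y=capax(0); B=np.c_[x,y,N]
def st(l):
    f=np.array(readout.read_wrist_force())@B; e=(np.array(readout.read_eef_pos())-RIB)@B
    print(l,f,'tz',(np.array(readout.read_wrist_torque())@B).round(2),'pos',e*1000); return f
for d in (.0085,.009):
    robot.movel(RIB+N*(.163-d),rate=.02); robot.sleep(.08); f=st(d)
    if f[2]>18: break
for a in (4,10,18,26,34,42,50,58):
    robot.movel(RIB+N*(.163-d),frame=captool(np.radians(a),-1),rate=.05) if 0 else robot.move_to(RIB+N*(.163-d),captool(np.radians(a),-1))
    robot.sleep(.05); f=st(a)
    if abs(f).max()>45: break
print(readout.read_time(),readout.read_width())
for n in("side","top"):
    im=snapshot(n); cv2.imwrite(f"pics/{n}5.png",im[:,:,::-1])
    crop(im,270,200,133,100,6,n+'5c')
E
```

```text
0.0085 [-7.88  -4.418 16.082] tz [-1.06  1.41 -0.  ] pos [  0.108   0.119 156.529]
0.009 [-9.074 -5.148 20.294] tz [-1.1   1.79  0.01] pos [  0.12    0.152 156.504]
4 [-6.837 -4.329 17.758] tz [-0.84  1.32  0.08] pos [  0.439   0.394 156.508]
10 [-4.928 -2.102 15.673] tz [-0.57  0.97  0.05] pos [  0.704   0.627 156.538]
18 [-2.449 -0.844 14.36 ] tz [-0.37  0.74  0.06] pos [  0.894   0.819 156.586]
26 [-2.767 -1.022 13.766] tz [-0.34  0.86  0.14] pos [  0.761   0.923 156.547]
34 [-3.871 -0.129 13.346] tz [-0.26  0.81  0.13] pos [  0.736   0.971 156.538]
42 [-3.132 -0.612 13.611] tz [-0.27  0.87  0.1 ] pos [  0.752   1.004 156.543]
50 [-3.901 -0.376 14.073] tz [-0.25  1.03  0.16] pos [  0.656   1.006 156.531]
58 [-3.992 -0.037 14.663] tz [-0.25  1.01  0.14] pos [  0.611   1.051 156.541]
24.9833 0.21890877172228776
```

View pics/side5c.png

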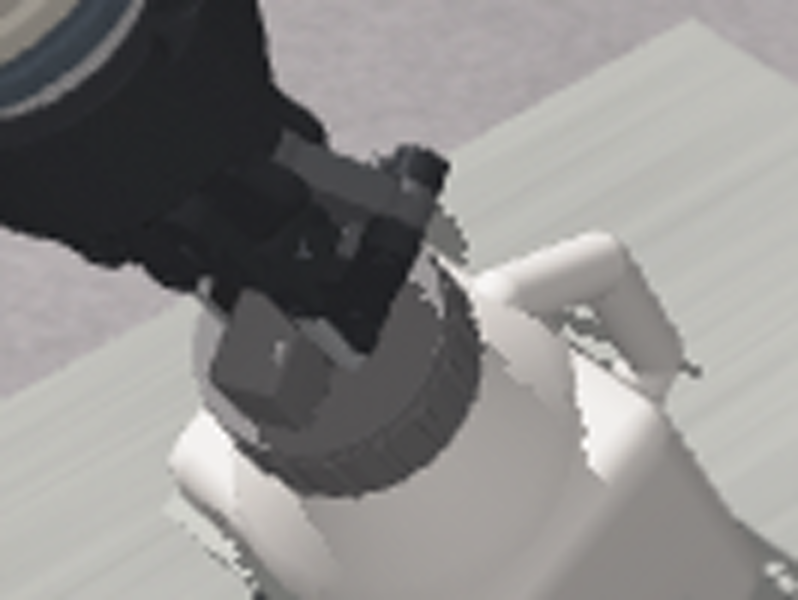

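The rib has turned with the jaws to about 58°, and its end now faces the lower left at about (310,260). Next I let up and lift along the axis, watching for any pull.

```bash
python3 - <<'E'
from plan import *
np.set_printoptions(precision=3,suppress=True)
x,y=capax(0); B=np.c_[x,y,N]
def st(l):
    f=np.array(readout.read_wrist_force())@B; print(l,f,((np.array(readout.read_eef_pos())-RIB)@B*1000)); return f
d=-.009; ok=True
for d in (-.006,-.003,0.,.004,.008,.014,.022,.032,.045):
    robot.movel(RIB+N*(.163+d),rate=.06); robot.sleep(.04); f=st(d)
    if f[2]<-10: ok=False; break
if ok: robot.movel(RIB+N*(.163+.08),rate=.12); robot.sleep(.1); st('up')
print(readout.read_time(),readout.read_width(),readout.read_joint_pos())
for n in("side","top"):
    im=snapshot(n); cv2.imwrite(f"pics/{n}6.png",im[:,:,::-1])
    crop(im,220,140,160,120,5,n+'6c')
E
```

```text
-0.006 [-4.223 -0.235 13.022] [  0.599   0.994 159.314]
-0.003 [-2.553  1.043 11.038] [  0.571   0.996 162.054]
0.0 [-0.252  1.492  4.521] [  0.188   0.281 163.392]
0.004 [-0.925  0.221 -1.371] [ -0.279  -0.305 166.262]
0.008 [-0.593 -0.99  -0.151] [  0.026  -0.01  171.075]
0.014 [ 0.52  -0.189 -1.028] [  0.158   0.086 177.459]
0.022 [-0.862  0.187 -0.166] [  0.141   0.076 185.434]
0.032 [-0.312  0.038 -0.753] [  0.127   0.056 195.419]
0.045 [ 0.276 -0.151 -0.677] [  0.107   0.053 208.386]
up [-0.273 -0.532 -1.1  ] [ -0.235  -0.261 241.932]
28.4667 0.21495157913798882 [-0.355 -0.641  1.793  0.223  1.516  0.789]
```

View pics/side6c.png

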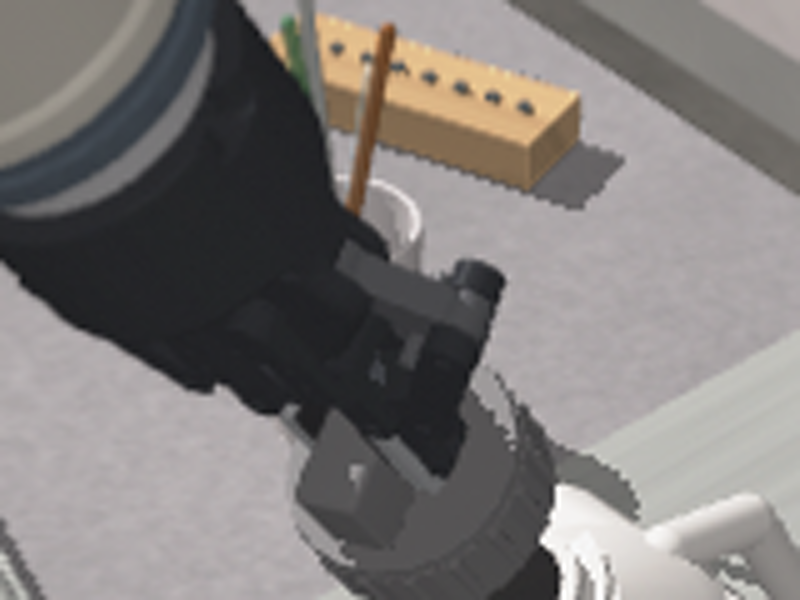

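The cap is off the neck and held square in the jaws. I carry it upright to the dish.

```bash
python3 - <<'E'
from plan import *
np.set_printoptions(precision=3,suppress=True)
o=down(np.radians(5))
robot.move_to([.40,.02,.47],down(np.radians(-15))); robot.move_to(DISH+[0,0,.36],o)
print(readout.read_time(),readout.read_joint_pos()); robot.sleep(.2)
for n in("side","top"):
    im=snapshot(n); cv2.imwrite(f"pics/{n}7.png",im[:,:,::-1])
crop(snapshot('side'),120,130,133,120,5,'side7c')
robot.movel(DISH+[0,0,.235],rate=.12); robot.sleep(.15); print(readout.read_wrist_force())
im=snapshot('side'); crop(im,120,170,160,120,5,'side8c')
E
```

```text
30.2583 [ 0.492 -0.121  1.518 -0.001  1.743  0.407]
[-0.582  0.188 -0.419]
```

View pics/side8c.png

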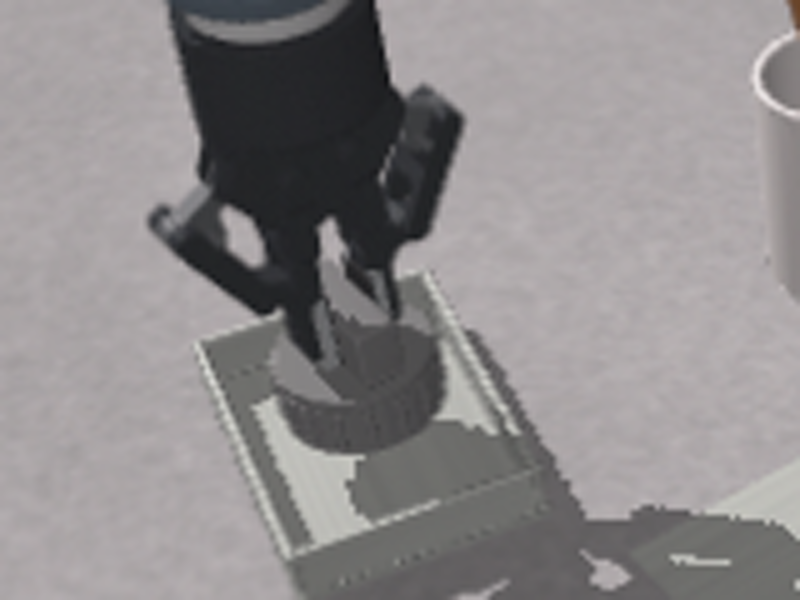

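View pics/side7c.png

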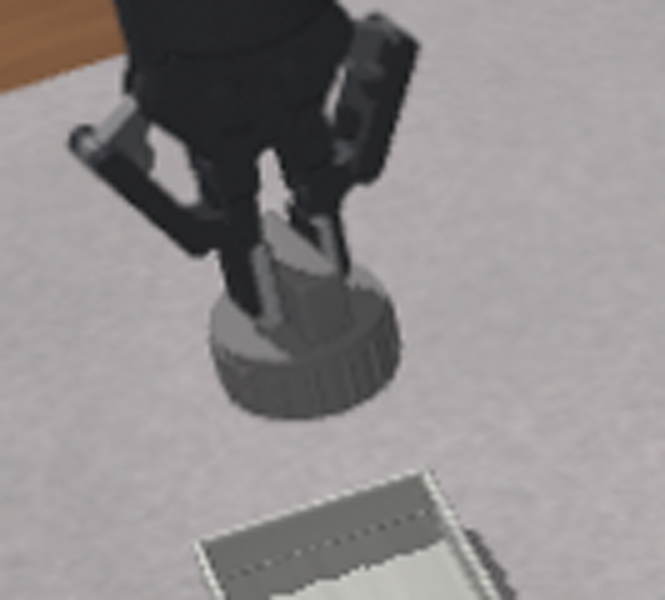

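The cap is upright and inside the dish outline, with margin to every wall. I lower it under force guard.

```bash
python3 - <<'E'
from plan import *
np.set_printoptions(precision=3,suppress=True)
robot.movel(DISH+[0,0,.217],rate=.06); robot.sleep(.15); f0=np.mean([readout.read_wrist_force() for _ in range(3)],0); print(f0)
z=.217
while z>.2025:
    z-=.0015; robot.movel(DISH+[0,0,z],rate=.03); robot.sleep(.08); f=readout.read_wrist_force(); print(round(z,4),f,readout.read_eef_pos()[2])
    if f[2]-f0[2]>3: break
print(readout.read_time(),readout.read_wrist_torque())
for n in("side","top"):
    im=snapshot(n); cv2.imwrite(f"pics/{n}9.png",im[:,:,::-1])
crop(snapshot('side'),120,170,160,120,5,'side9c')
E
```

```text
[ 0.814 -0.327 -1.022]
0.2155 [-0.11   0.642 -1.45 ] 0.21560133544455715
0.214 [ 0.24   0.072 -1.834] 0.21395166586464393
0.2125 [ 0.844 -0.371 -1.318] 0.21245392986380968
0.211 [ 0.228  0.233 -0.71 ] 0.2109635128837064
0.2095 [ 0.55  -0.322 -1.132] 0.20946202372448985
0.208 [ 0.22   0.651 -0.418] 0.20795292075048352
0.2065 [ 0.632 -0.371  4.668] 0.2070879691111821
34.9333 [-0.089  0.213  0.067]
```

View pics/side9c.png

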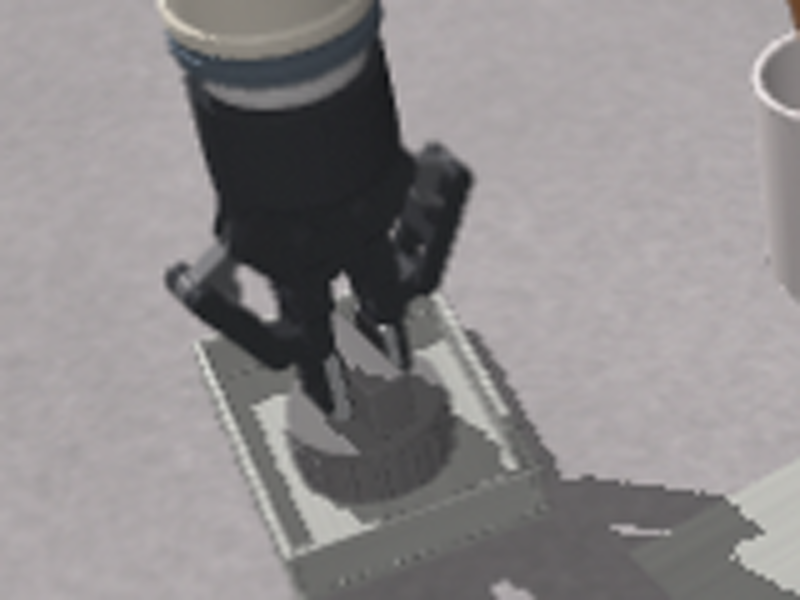

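The cap has touched down on the dish floor: contact came at TCP z = 0.207, against 0.210 predicted. I release it and retreat.

```bash
python3 - <<'E'
from plan import *
np.set_printoptions(precision=3,suppress=True)
effector.command_gripper(0.55); robot.sleep(.2)
p=np.array(readout.read_eef_pos()); robot.movel(p+[0,0,.15],rate=.12)
robot.move_to([.36,.08,.42],down(np.radians(5))); robot.goto_joints([1.5,-.3,1.5,0,1.9,0])if 0 else None
robot.sleep(.2); print(readout.read_time(),readout.read_wrist_force())
for n in("side","top"):
    im=snapshot(n); cv2.imwrite(f"pics/{n}10.png",im[:,:,::-1])
crop(snapshot('side'),130,190,120,110,5,'side10c')
E
```

```text
38.1667 [ 0.158 -0.147 -0.525]
```

View pics/side10c.png

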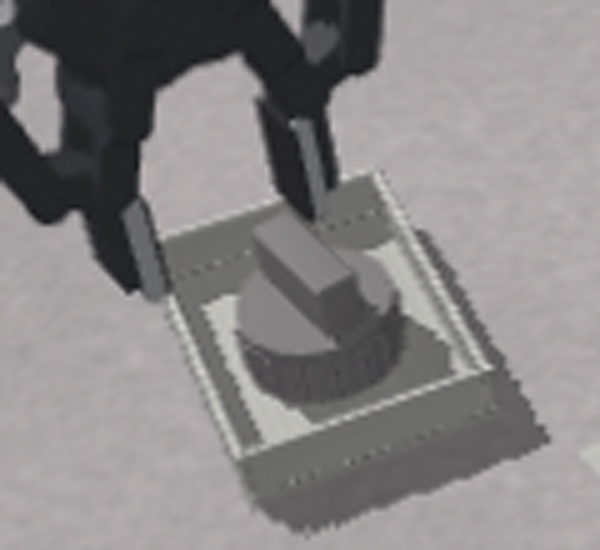

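View pics/top10.png

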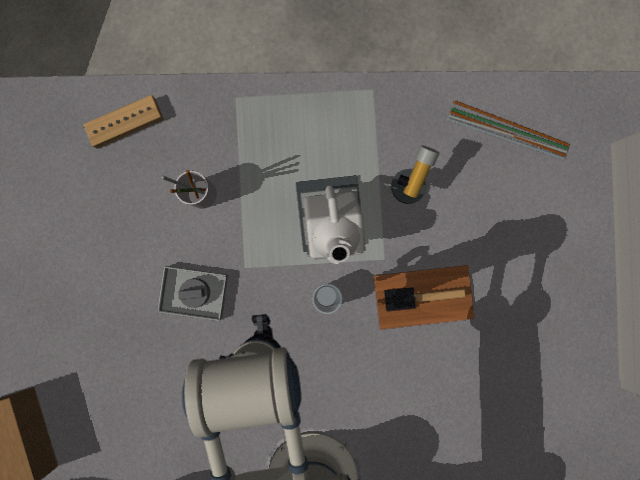

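View pics/side10.png

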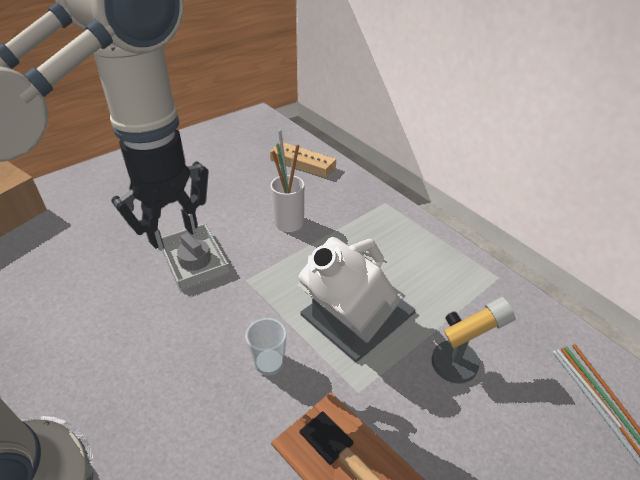

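The cap stands upright in the dish, rib up, at about (193,292) in the top view. The paddle lies on the board at about (425,297). The pot, torch and tumbler are where they were at the start, and the arm is clear.

```bash
python3 - <<'E'
from plan import *
a,b=[cv2.imread(f'pics/top{i}.png').astype(int) for i in(0,10)]
print('cap',tri((130+305/5,190+258/5),(193,291)))
hand_in(); print(readout.read_time())
E
```

```text
cap (array([0.44766395, 0.27178067, 0.05698742]), np.float64(0.008244390628211935))
the job is handed in; nothing more can be done
the job is handed in; nothing more can be done
```

The job is done and handed in; the last clock reading was 38.2 s, against the 72 s limit. No verdict is reported.

- **Paddle:** I gripped it by the handle, carried it over and laid it flat near the middle of the board.
- **Cap:** I pressed it until the liner bottomed (about 20 N), turned it about 58° counter-clockwise while pressed, and lifted it off along the neck. I set it down with a force check near the middle of the dish, rib up.

**Last checks:**
- In the final pictures the cap stands upright in the dish and clear of its walls, with the paddle on the board and the arm touching nothing.
- By eye, the rod pot, torch and tumbler are where they started; I did not measure them.
- **Rough rib position:** my last rib-top measurement, from rough pixel picks, put it within about 7 mm of the dish centre in x and y. Its height read 57 mm against an expected 61 mm, with 8 mm of disagreement between the two views. I treat that as pixel error, because contact on the floor came within 3 mm of the predicted height.

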